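# Load a sample puck into the spring magazine

## Task

Load the purple sample puck into the spring magazine: lay it flat into the mouth between the four rods and press it down against the spring until both yellow catches snap shut over it, then let go and leave it held in there. Leave the green and the orange puck where they lie.

Things in the scene. Friction and masses are not known exactly. Their poses are not given: they have to be found in the camera images.
- purple_mid (a point): centre (half-way up) of the purple sample puck, the one to load: a solid plastic disc, 56 mm across, 20 mm thick, about 90 g, flat on the bench, z its axis. Press it down in the magazine onto the black 31 mm spring follower (top 70 mm above bench; 5 N plus 1.5 N per 10 mm, 42 mm travel) until its centre is 50 to 56 mm above the bench (8 to 12 N); once released, the catches hold it at about 60 mm
- magazine: magazine fixed to bench: 120 (x) x 100 (y) x 12 mm base, origin under its centre, z up. Four 10 mm rods at x, y = +-26 flare 10 mm outward from 88 to 111 mm up; puck has 4 mm play between. 42 mm gaps between rods on the +-y sides, open to outside for fingers. On the +-x sides posts 104 high (to x 47) bear yellow catches 14 wide, hinged 98 up at x 34, leaning in to ends at x 18, 70 up; a descending puck spreads them
- green_mid (a point): centre (half-way up, on the axis) of the green sample puck: a plain solid plastic disc, 56 mm in diameter and 20 mm thick, about 90 g, lying flat on the bench with a pale 28 mm round spot on its upper face; z is its axis. Not to be disturbed
- orange_mid (a point): centre (half-way up, on the axis) of the orange sample puck: a plain solid plastic disc, 56 mm in diameter and 20 mm thick, about 90 g, lying flat on the bench with a pale 28 mm round spot on its upper face; z is its axis. Not to be disturbed
Not all that is in view belongs to the job. Of the things that look like the part that bears purple_mid, the largest one is meant.

How it is judged:
At the end, for the whole second after the job is handed in: The purple puck lies in the magazine below both catches: its centre less than 63 mm above the magazine's underside, within 10 mm of the magazine's axis, level within 10 degrees and at rest, held there by the catches with nobody pressing (z of purple_mid in the frame of magazine below 0.063 m and horizontal distance between purple_mid and magazine below 0.01 m and angle between purple_mid's own z axis and vertical below 0.18 rad and linear speed of purple_puck below 0.02 m/s); the robot touches nothing.
It fails at once if the green puck is moved more than 30 mm (distance of green_mid from where it was at the start of the episode above 0.03 m).
It fails at once if the orange puck is moved more than 30 mm (distance of orange_mid from where it was at the start of the episode above 0.03 m).
It also fails if it takes over 38 s, if anything falls off the work surface, if the arm or the gripper's body presses on something with over 40 N, if the wrist force passes 120 N, or if a joint passes its speed limit or range.

## Robot

A 6-joint arm with a two-finger parallel gripper is mounted at the origin on the work surface. World frame = base frame: x ahead of the robot, y to its left, z up, the work surface at z = 0. Lengths are in m, angles in rad, forces in N, time in s.
With the tool pointing down it reaches from about 0.375 to 0.975 m from the base axis. Payload 3.8 kg.
Tool frame: the origin (TCP) lies at the very end of the fingers, on their centre line; the grasp point (between the pads) lies 19 mm behind it; z points along the fingers, x is the direction in which the jaws open and shut, and the axes are right-handed (so a half turn about z gives the same grasp; the last joint's range is limited). The gripper opens to 88 mm and grips with 3 to 60 N. Pads are 18 mm wide; open, the fingers measure 123 mm over their backs; the gripper's body (75 mm by 187 mm) begins 45 mm behind the grasp point.
Start: joints at [1.286, 0.264, 1.604, -0, 1.274, -0.037], TCP at [0.166, 0.654, 0.239] pointing down, gripper open.
Joint ranges: [-2.63, 2.63], [-0.94, 2.18], [0.31, 2.57], [-1.31, 4.45], [0, 2.66], [-2.55, 2.55]. Speed limits (rad/s): [2.57, 2.57, 3.14, 3.14, 3.14, 3.14].

## Interface

Orientations are given as a rotation vector (axis times angle).
In Python, from rig import bot gives the robot as it stands. Calls block until the motion is done:
- bot.move_ptp(position, orientation): joint-space move of the TCP to a pose.
- bot.move_l(position, frame=None, v=0.15, f_stop=None): straight line of the TCP; frame=None keeps the orientation; v is the mean speed in m/s. With f_stop (N) it stops when the force on the tool has changed by that much, and returns True; else False.
- bot.move_joints(angles): joint-space move.
- bot.set_gripper(opening): finger opening in m; the grip force is fixed at half the most; returns when the fingers have stopped.
- bot.wait(seconds).
- bot.inverse_kinematics(position, orientation): joint angles nearest the present ones, or None.
- bot.state(): the state.
- bot.camera(name): name is "side" or "top" or "wrist"; returns a dict with "pixels" (420x560x3 uint8, blue, green, red), "mtx" (3x3 intrinsics, pixels), "position" and "rotation" of the camera in the world. Camera axes: x right, y up, looking along -z (the intrinsics and any distortion apply to the point x, -y, -z); pixel columns grow to the right and rows downward; lengths in m; the calibration is good to about 2 mm. The wrist camera is an equidistant fisheye: a pixel r from the principal point sees the ray r / f radians off the axis. A picture is of the moment at which its call begins. There is no depth.
A pose or a line that the arm cannot do raises bot.PlanningError and nothing moves.
- bot.sign_off(): hands the job in, once; it reports no verdict.
The state is a dict: "time_s": time; "joint_pos": joint angles; "qd": joint speeds; "joint_torque": joint torques, N m; "eef_pos": TCP position; "tool_rot": TCP orientation; "ft_force": force on the tool from outside, world axes, zero at the start; "torque": the same for the moment, N m; "grip_width": finger opening in m.
Only numpy, scipy, OpenCV 4.12 (cv2) and the standard library are available. Lean on these libraries where they do the work, as an engineer would, in place of code of your own. Each camera call takes 0.05 s, during which the arm holds its last target.

## Working session

There is one attempt and no reset: what is moved stays moved. The work goes in short steps, each a Python script; the robot and the scene stay as the last script left them, time stands still between calls to the robot, and variables do not carry over. Pictures are saved under pics/ and viewed, and the job is handed in when it is done.

```bash
ls; mkdir -p pics; python3 - <<'E'
from rig import bot
import cv2
for n in ["side","top","wrist"]:
    c=bot.camera(n); cv2.imwrite(f"pics/{n}0.png",c["pixels"]); print(n,c["mtx"],c["position"],c["rotation"],[k for k in c])
s=bot.state(); print(s)
E
```

```text
pics
side [[476.99465751   0.         278.35889791]
 [  0.         476.99465751 206.11980963]
 [  0.           0.           1.        ]] [0.46027832 0.74428055 0.6223662 ] [ 0.06932619 -1.37224493 -2.71072789] ['pixels', 'mtx', 'position', 'rotation']
top [[431.77975548   0.         275.5286576 ]
 [  0.         431.77975548 208.90209859]
 [  0.           0.           1.        ]] [0.46550804 0.01598283 0.80508751] [ 0.09638877 -0.10847787 -1.56550578] ['pixels', 'mtx', 'position', 'rotation']
wrist [[325.1922621    0.         273.9990965 ]
 [  0.         325.1922621  208.80624041]
 [  0.           0.           1.        ]] [0.09880883 0.67188141 0.38468334] [-0.23455631 -0.17804373  1.31435005] ['pixels', 'mtx', 'position', 'rotation']
{'time_s': 0.15, 'joint_pos': array([ 1.28610954e+00,  2.64617254e-01,  1.60505043e+00, -5.29756736e-07,
        1.27370385e+00, -3.68648794e-02]), 'qd': array([-0.00093607, -0.00364847, -0.00321725, -0.00037061,  0.00076572,
        0.00015566]), 'joint_torque': array([-2.29889793e-04, -5.02844274e+01, -3.57467258e+01,  7.28995702e-02,
        2.49508687e-02, -1.20270147e-04]), 'eef_pos': array([0.16539737, 0.65385584, 0.23765431]), 'tool_rot': array([ 2.47814446e+00,  1.92921268e+00, -2.26544012e-03]), 'ft_force': array([-0.62827879,  0.05623309, -0.77628586]), 'torque': array([-0.01643767,  0.0194752 , -0.00195908]), 'grip_width': 0.08792540576322817}
```

View pics/side0.png

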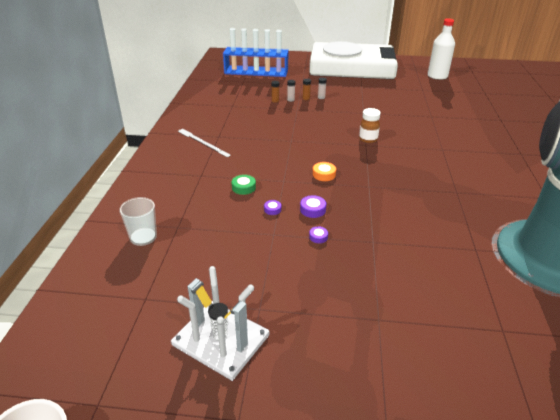

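View pics/top0.png

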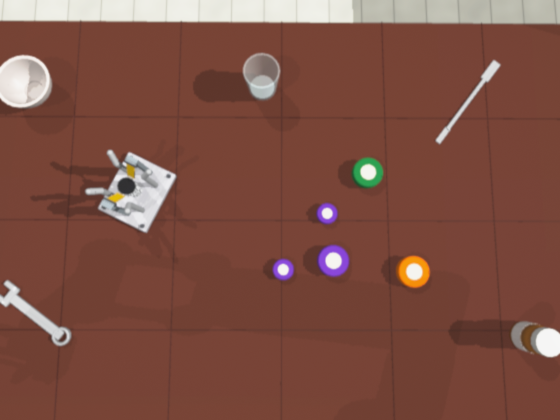

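View pics/wrist0.png

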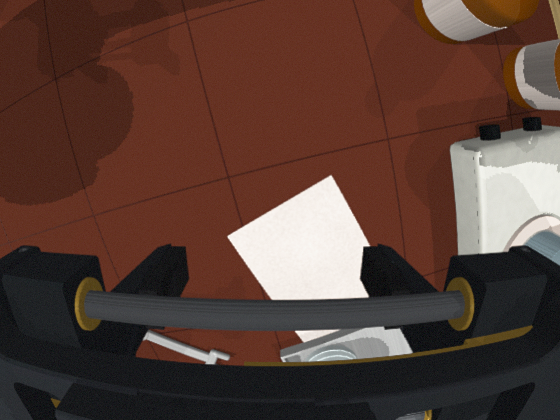

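Three purple discs appear in the top view: (333,261), (327,213) and (283,269). The one at (333,261) is clearly the largest, so it fits. I'll measure and take enlarged crops.

```bash
cat > h.py <<'E'
import cv2, numpy as np
from scipy.spatial.transform import Rotation as R
def ray(c,uv):
    m=c["mtx"]; x=(uv[0]-m[0,2])/m[0,0]; y=(uv[1]-m[1,2])/m[1,1]
    d=R.from_rotvec(c["rotation"]).apply([x,-y,-1.]); return np.array(c["position"]),d
def onz(c,uv,z):
    p,d=ray(c,uv); return p+d*(z-p[2])/d[2]
def proj(c,P):
    q=R.from_rotvec(c["rotation"]).inv().apply(np.array(P)-c["position"]); m=c["mtx"]
    return np.array([m[0,2]+m[0,0]*q[0]/-q[2], m[1,2]+m[1,1]*-q[1]/-q[2]])
def mask(img,h0,h1,s=120,v=60):
    return cv2.inRange(cv2.cvtColor(img,cv2.COLOR_BGR2HSV),(h0,s,v),(h1,255,255))
E
python3 - <<'E'
from rig import bot
from h import *
for n in ["top","side"]:
    c=bot.camera(n); im=c["pixels"]
    for nm,(a,b) in dict(purple=(120,150),green=(55,85),orange=(11,18)).items():
        m=mask(im,a,b)
        for k in cv2.findContours(m,cv2.RETR_EXTERNAL,cv2.CHAIN_APPROX_NONE)[0]:
            A=cv2.contourArea(k)
            if A<60: continue
            # outline onto z=.02
            e=cv2.minEnclosingCircle(k)
            # pale spot: white pixels inside outline -> centroid on top plane
            f=np.zeros_like(m); cv2.drawContours(f,[k],-1,255,-1); sp=cv2.bitwise_and(f,cv2.bitwise_not(m)); sp=cv2.morphologyEx(sp,cv2.MORPH_OPEN,np.ones((3,3)))
            M=cv2.moments(sp,True)
            if M['m00']<10: print(n,nm,A,e);continue
            s=(M['m10']/M['m00'],M['m01']/M['m00'])
            sk=max(cv2.findContours(sp,cv2.RETR_EXTERNAL,cv2.CHAIN_APPROX_NONE)[0],key=cv2.contourArea)
            w=np.array([onz(c,q,.02)[:2] for q in sk[:,0]]); 
            print(n,nm,A,np.round(s,1),onz(c,s,.02)[:2].round(4),"spotdia",np.ptp(w,axis=0).round(4))
    if n=="top":
        cv2.imwrite("pics/mag_top.png",cv2.resize(im[140:250,80:200],None,fx=5,fy=5,interpolation=cv2.INTER_CUBIC))
        cv2.imwrite("pics/pur_top.png",cv2.resize(im[140:300,260:440],None,fx=4,fy=4,interpolation=cv2.INTER_CUBIC))
    else: cv2.imwrite("pics/mag_side.png",cv2.resize(im[260:380,160:280],None,fx=5,fy=5,interpolation=cv2.INTER_CUBIC))
E
```

```text
top purple 331.5 [282.8 269.1] [ 0.4592 -0.0032] spotdia [0.0214 0.0198]
top purple 760.5 [333.  260.3] [ 0.4752 -0.0941] spotdia [0.0305 0.0291]
top purple 326.0 [326.7 213. ] [ 0.5614 -0.0838] spotdia [0.0185 0.0203]
top green 657.0 [367.9 171.7] [ 0.6388 -0.1614] spotdia [0.0304 0.03  ]
top orange 189.0 ((535.1478881835938, 338.4013977050781), 14.623528480529785)
top orange 818.5 [413.8 271.4] [ 0.4557 -0.2397] spotdia [0.0268 0.0275]
side purple 230.5 [318.4 231.9] [0.4599 0.0059] spotdia [0.0222 0.026 ]
side purple 194.5 [272.5 204.6] [ 0.5617 -0.0746] spotdia [0.0205 0.0263]
side purple 450.5 [312.9 202.2] [ 0.4762 -0.0935] spotdia [0.033  0.0385]
side green 212.5 ((243.38999938964844, 184.2899932861328), 11.855737686157227)
side orange 344.0 [324. 168.] [ 0.4573 -0.2367] spotdia [0.0482 0.0478]
side orange 2482.5 ((61.5, 217.0), 106.54234313964844)
side orange 119.0 ((370.0, 124.0), 9.219644546508789)
side orange 88.5 ((274.0, 94.0), 8.24631118774414)
side orange 85.0 ((305.5, 91.5), 7.905794143676758)
side orange 8809.5 ((476.7899475097656, 30.5), 87.68557739257812)
```

View pics/mag_top.png

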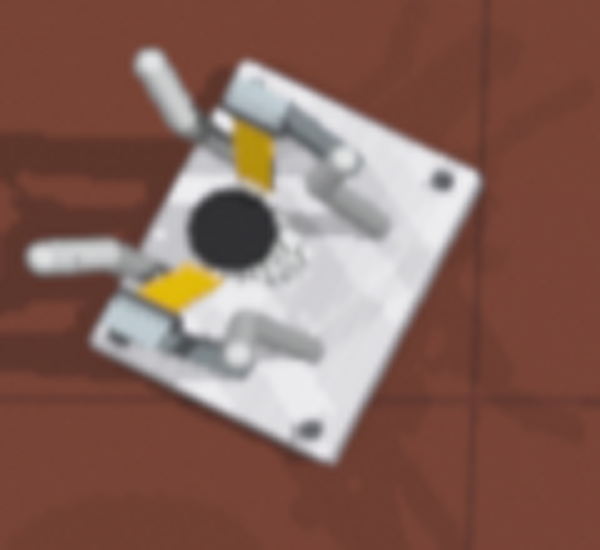

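View pics/pur_top.png

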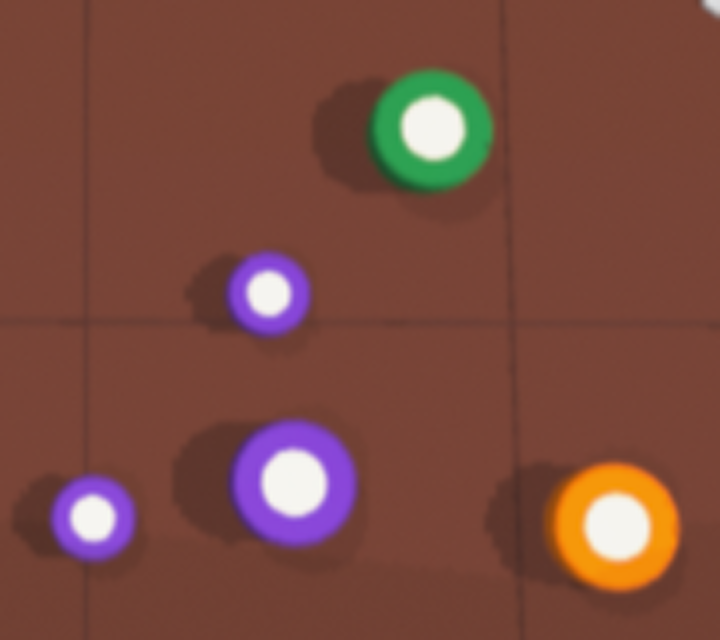

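View pics/mag_side.png

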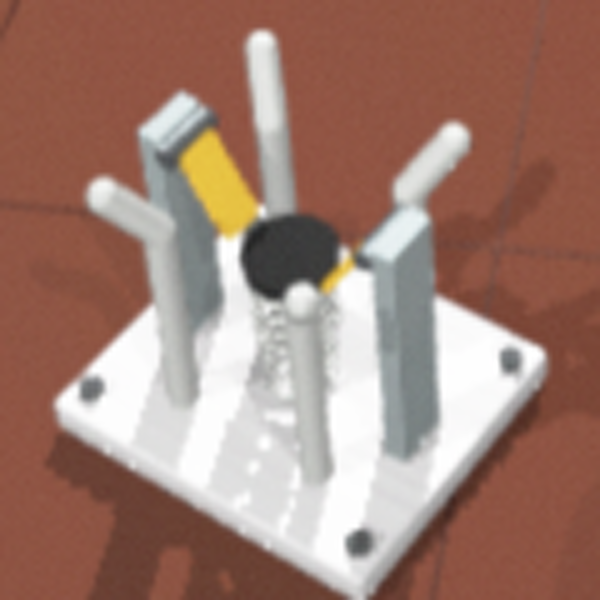

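The crop confirms (333,261): its outline is about 31 px across, against about 20 px for the other two purple discs. Next is the magazine pose, from the base corners, the rod tips and the follower.

```bash
python3 - <<'E'
from rig import bot
from h import *
T=bot.camera("top"); S=bot.camera("side")
o=np.array([80,140]); f=lambda L,o:[(np.array(p)+.5)/5-.5+o for p in L]
so=np.array([160,260])
ct=f([(242,60),(483,180),(333,465),(90,345)],o)
P=np.array([onz(T,p,.012)[:2] for p in ct]); print("top base",P.mean(0).round(4),[np.linalg.norm(P[i]-P[i-3]).round(4) for i in range(4)])
for i,j in((0,3),(1,2)):
    d=P[j]-P[i]; print("x-axis yaw deg",np.degrees(np.arctan2(d[1],d[0])))
rt=f([(150,62),(40,258),(343,158),(238,352)],o)
Q=np.array([onz(T,p,.108)[:2] for p in rt]); print("top tips",Q.round(4).tolist(),Q.mean(0).round(4))
rs=f([(262,42),(103,192),(300,300),(455,135)],so)
Q=np.array([onz(S,p,.108)[:2] for p in rs]); print("side tips",Q.round(4).tolist(),Q.mean(0).round(4))
# base corners side (3 seen top edge): left, right, bottom
cs=f([(58,405),(548,352),(362,590)],so)
print("side corners",[onz(S,p,.012)[:2].round(4).tolist() for p in cs]); print("top corners",P.round(4).tolist())
for c,n,(x0,y0,x1,y1) in((T,"T",(110,170,145,200)),(S,"S",(200,295,235,325))):
    g=c["pixels"][y0:y1,x0:x1].max(2)<75
    k,l,st,ce=cv2.connectedComponentsWithStats(g.astype(np.uint8)); i=1+np.argmax(st[1:,4])
    print(n,st[i],onz(c,ce[i]+[x0,y0],.07 if n=="T" else .068)[:2].round(4))
E
```

```text
top base [0.6008 0.2673] [np.float64(0.1026), np.float64(0.1186), np.float64(0.1015), np.float64(0.1197)]
x-axis yaw deg 154.8028571002365
x-axis yaw deg 154.24426574001427
top tips [[0.6509, 0.285], [0.5851, 0.3174], [0.6188, 0.2201], [0.5544, 0.2515]] [0.6023 0.2685]
side tips [[0.6195, 0.2213], [0.6511, 0.2875], [0.5864, 0.3199], [0.554, 0.2534]] [0.6027 0.2705]
side corners [[0.676, 0.2905], [0.5269, 0.2523], [0.5695, 0.344]]
top corners [[0.6773, 0.2876], [0.6317, 0.1957], [0.5249, 0.2472], [0.5691, 0.3386]]
T [  8   9  17  15 191] [0.6016 0.2683]
S [  9   8  18  17 217] [0.6037 0.2694]
```

```bash
cat >> h.py <<'E'
def down(deg):
    a=np.radians(deg); c,s=np.cos(a),np.sin(a)
    return R.from_matrix(np.array([[c,s,0],[s,-c,0],[0,0,-1.]])).as_rotvec()
E
python3 - <<'E'
from rig import bot
from h import *
o=down(52)
p=np.array([.4757,-.0938])
bot.move_ptp([*p,.10],o)
bot.move_l([*p,.0035],v=.1,f_stop=8)
print(bot.state()["eef_pos"],bot.state()["time_s"])
bot.set_gripper(.04)
s=bot.state(); print(s["grip_width"],s["eef_pos"],s["time_s"])
bot.move_l([*p,.16],v=.2)
s=bot.state(); print(s["grip_width"],s["ft_force"],s["time_s"])
for n in("top","side"): cv2.imwrite(f"pics/{n}1.png",bot.camera(n)["pixels"])
E
```

```text
[ 0.47633509 -0.09396164  0.00404377] 4.3583
0.05478099360140085 [ 0.47584874 -0.09384105  0.00372154] 4.9583
0.05509954380155818 [ 0.07303101 -0.65507147 -1.59167896] 5.8917
```

View pics/side1.png

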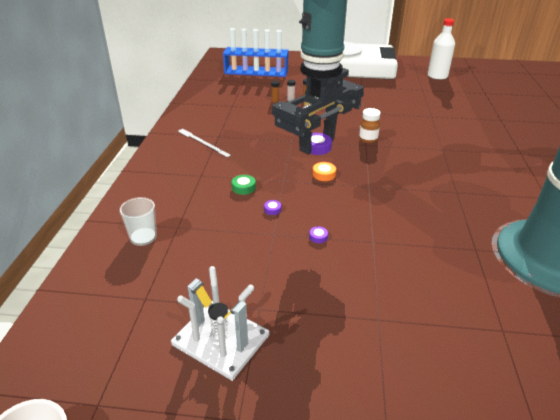

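The side view shows the puck held level between the fingers at (319,143), and the other pucks haven't moved. Moving it over the magazine.

```bash
python3 - <<'E'
from rig import bot
from h import *
bot.move_ptp([.602,.2688,.15],down(64.1))
bot.wait(.2)
s=bot.state(); print(s["grip_width"],s["eef_pos"],s["time_s"],s["joint_pos"])
for n,(x0,y0,x1,y1) in(("top",(60,110,240,270)),("side",(130,170,310,370)),("wrist",(0,0,560,420))):
    c=bot.camera(n)["pixels"]; k=4 if n=="top" else 3 if n=="side" else 1; cv2.imwrite(f"pics/{n}2.png",cv2.resize(c[y0:y1,x0:x1],None,fx=k,fy=k,interpolation=cv2.INTER_CUBIC))
E
```

```text
0.0550591755430908 [0.60231122 0.26743331 0.15033129] 7.625 [ 3.80161012e-01  2.98711761e-01  1.72795171e+00 -1.95541309e-04
  1.11461643e+00 -7.36680921e-01]
```

View pics/side2.png

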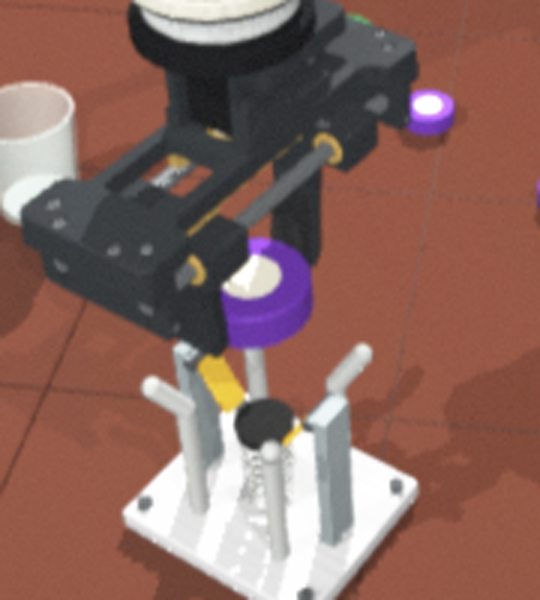

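View pics/wrist2.png

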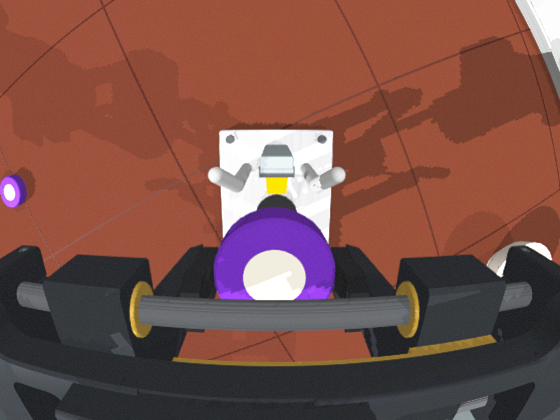

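View pics/top2.png

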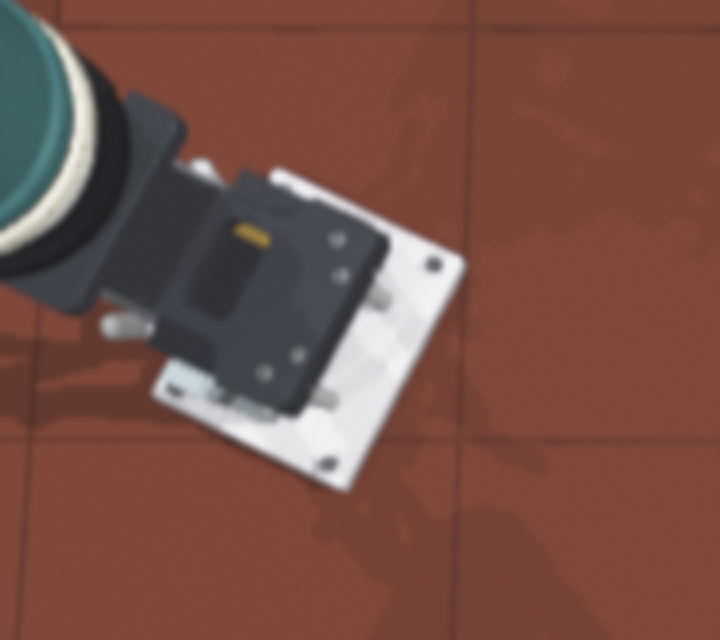

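The wrist view shows the base edges parallel to the jaws. The rods and follower are centred at about column 277 and the puck at 274.5, which is roughly 1.5 mm off. That matches the arm's own 1.4 mm tracking error, so I'll correct for it and lower the puck.

```bash
python3 - <<'E'
from rig import bot
from h import *
t=np.array([.6020,.2688])
off=t-bot.state()["eef_pos"][:2]
print(off)
c=t+off
bot.move_l([*c,.115],v=.1)
s=bot.state(); print(s["eef_pos"],s["ft_force"],s["time_s"]); c=c+(t-s["eef_pos"][:2]); print(c)
for z in (.095,.085,.077):
    r=bot.move_l([*c,z],v=.05,f_stop=20)
    s=bot.state(); print(z,r,s["eef_pos"],s["ft_force"],s["torque"],s["grip_width"],s["time_s"])
    if r: break
for n,(x0,y0,x1,y1) in(("side",(130,170,310,370)),("wrist",(0,0,560,420))):
    c=bot.camera(n)["pixels"]; k=3 if n=="side" else 1; cv2.imwrite(f"pics/{n}3.png",cv2.resize(c[y0:y1,x0:x1],None,fx=k,fy=k,interpolation=cv2.INTER_CUBIC))
E
```

```text
[-0.0002433   0.00077651]
[0.60121288 0.26942477 0.11407918] [-0.00298901  0.46242906 -1.19426581] 8.275
[0.60254382 0.26895173]
0.095 False [0.60228705 0.26881709 0.09455924] [-0.6356378   0.12413611 -0.79739178] [-0.05801964  0.00013277  0.01353169] 0.055364918529227196 8.825
0.085 False [0.60274829 0.26932324 0.08481078] [ 1.33224642  1.75028226 -1.25779444] [ 0.33599276 -0.15994487  0.0377133 ] 0.05499352186775439 9.175
0.077 False [0.60227052 0.26890301 0.07625499] [ 2.01139294  1.60307529 -1.14814985] [ 2.65687986e-01 -1.98811345e-01 -3.94673310e-05] 0.0549036647652039 9.4833
```

View pics/side3.png

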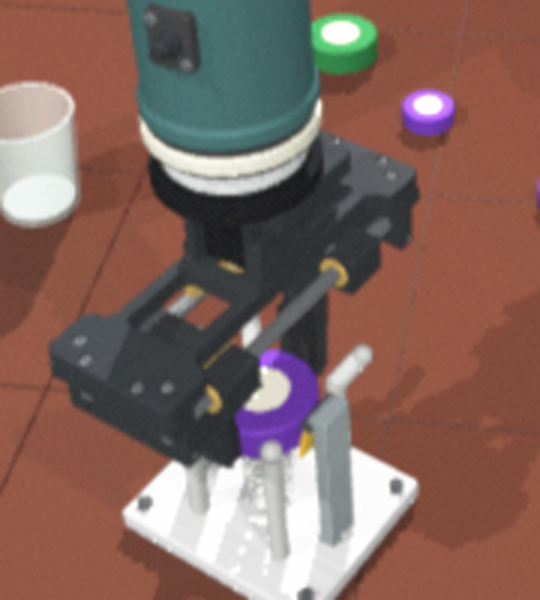

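View pics/wrist3.png

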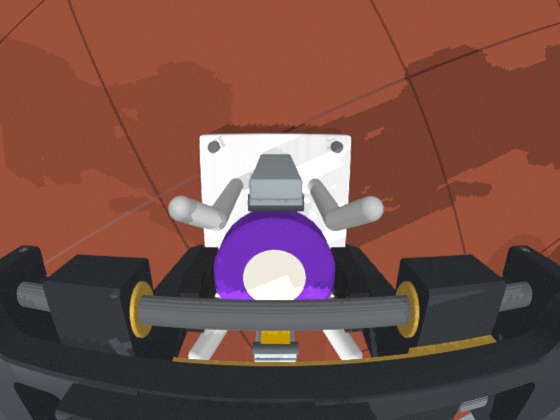

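The puck is between the rods with its centre at about 82 mm, level, and the side load is only 2–3 N. Releasing it, rising, partly closing the fingers and pressing from above.

```bash
python3 - <<'E'
from rig import bot
from h import *
c=np.array([.6024,.2689])
bot.set_gripper(.066)
bot.move_l([*c,.125],v=.15)
bot.set_gripper(.012)
s=bot.state(); print(s["eef_pos"],s["ft_force"],s["grip_width"],s["time_s"])
for n,(x0,y0,x1,y1) in(("side",(130,170,310,370)),("wrist",(0,0,560,420))):
    c=bot.camera(n)["pixels"]; k=3 if n=="side" else 1; cv2.imwrite(f"pics/{n}4.png",cv2.resize(c[y0:y1,x0:x1],None,fx=k,fy=k,interpolation=cv2.INTER_CUBIC))
E
```

```text
[0.6024397  0.26891016 0.12506725] [-0.29532024  0.34528184  0.95694726] 0.01176207436655401 11.325
```

View pics/side4.png

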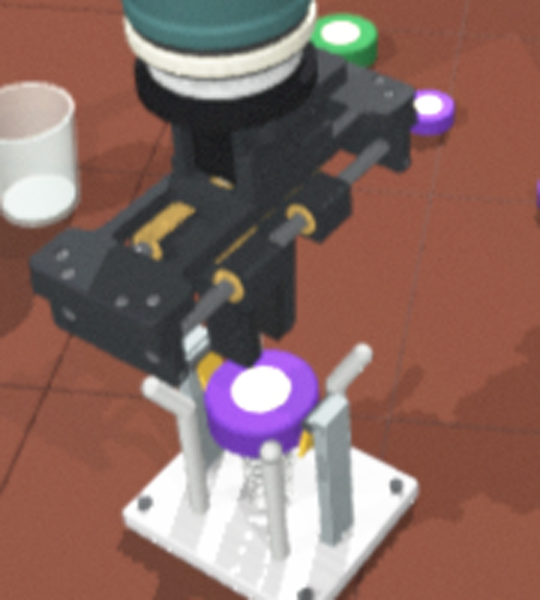

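View pics/wrist4.png

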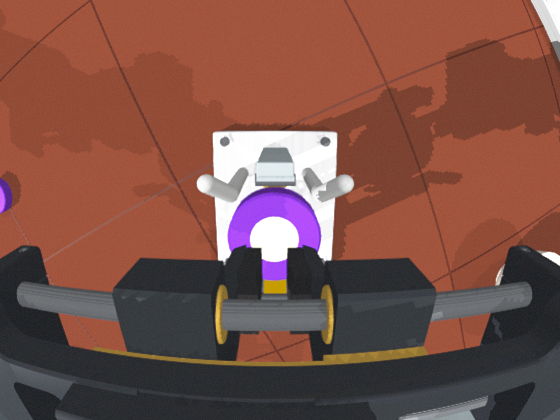

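The puck rests level in the mouth, centred in the side view at about (262,390) of the crop. The fingers are about 12 mm apart and clear above it. Pressing now.

```bash
python3 - <<'E'
from rig import bot
from h import *
c=np.array([.6024,.2689])
for z in (.10,.085,.075,.068,.063):
    r=bot.move_l([*c,z],v=.06,f_stop=35)
    s=bot.state(); print(z,r,s["eef_pos"],s["ft_force"],s["torque"].round(2),s["time_s"])
    if r: break
bot.wait(.3)
s=bot.state(); print(s["eef_pos"],s["ft_force"])
for n,(x0,y0,x1,y1) in(("side",(130,170,310,370)),):
    c=bot.camera(n)["pixels"]; k=3; cv2.imwrite(f"pics/{n}5.png",cv2.resize(c[y0:y1,x0:x1],None,fx=k,fy=k,interpolation=cv2.INTER_CUBIC))
E
```

```text
0.1 False [0.60206404 0.26876199 0.09929634] [-0.44973911  0.10561504  0.00078567] [-0.03  0.03 -0.01] 11.9917
0.085 False [0.60265913 0.26899387 0.08508288] [1.50560112 0.53367979 1.22728351] [ 0.06 -0.27  0.06] 12.3917
0.075 False [0.60281098 0.26904743 0.07536813] [1.01676886 1.19351416 3.16154288] [ 0.09 -0.28  0.01] 12.7083
0.068 False [0.60224278 0.26885376 0.06790324] [1.9809865  0.26731324 2.02525446] [ 0.14 -0.23 -0.04] 12.975
0.063 False [0.60236961 0.2688789  0.06368932] [-1.46609454 -0.33771871  7.73647548] [-0.05  0.14  0.03] 13.225
[0.60232607 0.26888029 0.06393823] [-1.19701191 -0.34357222  6.77736202]
```

View pics/side5.png

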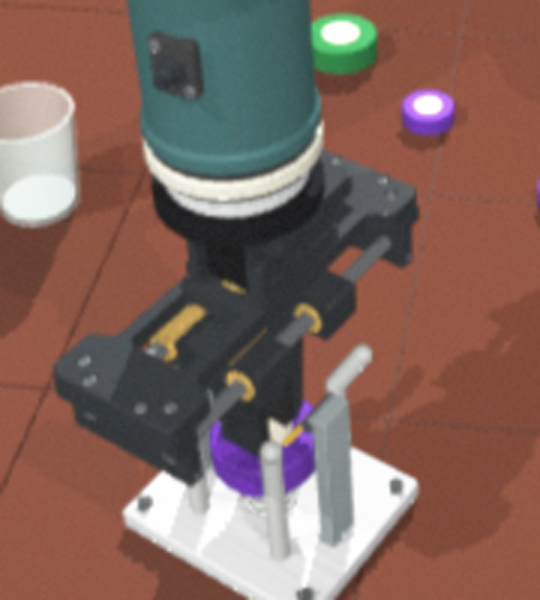

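The yellow catch nearest the camera now lies over the puck's white spot. I'll press a little deeper, to the 8–12 N band, then lift clear and look.

```bash
python3 - <<'E'
from rig import bot
from h import *
c=np.array([.6024,.2689])
r=bot.move_l([*c,.0605],v=.03,f_stop=30); bot.wait(.3)
s=bot.state(); print(r,s["eef_pos"],s["ft_force"],s["time_s"])
bot.move_l([*c,.13],v=.12)
bot.wait(.2)
s=bot.state(); print(s["eef_pos"],s["ft_force"],s["time_s"])
for n,(x0,y0,x1,y1) in(("side",(130,170,310,370)),("wrist",(0,0,560,420))):
    c=bot.camera(n)["pixels"]; k=3 if n=="side" else 1; cv2.imwrite(f"pics/{n}6.png",cv2.resize(c[y0:y1,x0:x1],None,fx=k,fy=k,interpolation=cv2.INTER_CUBIC))
E
```

```text
False [0.60232665 0.26885287 0.06151666] [-1.59637205  0.17803576  7.30077658] 14.125
[0.60154206 0.26854828 0.12854028] [ 0.95179565 -0.95617329 -0.54525297] 15.0583
```

View pics/side6.png

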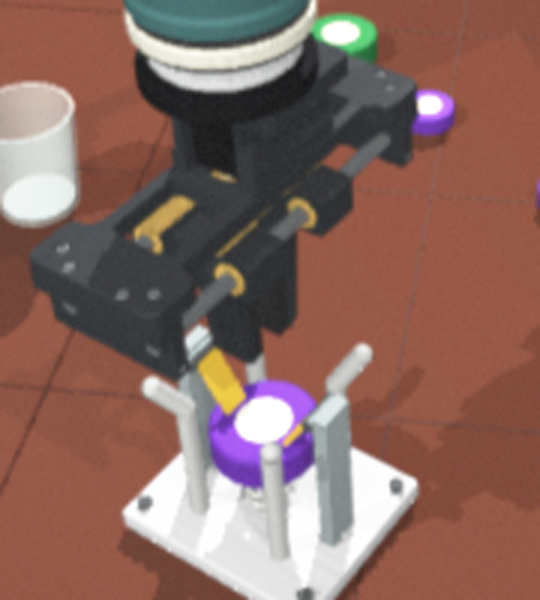

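View pics/wrist6.png

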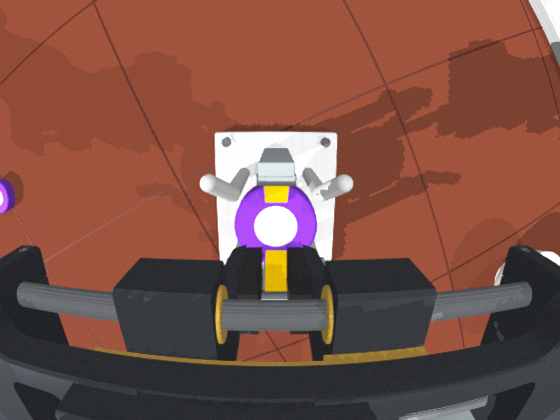

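Both yellow catches lie over the puck rim: wrist view at (276,194) and (275,270), side crop at (225,390) and (295,435). I'll back off and check its height by triangulation.

```bash
python3 - <<'E'
from rig import bot
from h import *
bot.move_l([.6024,.2689,.22],v=.2)
bot.move_ptp([.45,.05,.25],down(64.1)); bot.wait(.3)
rays=[]
for n,(x0,y0,x1,y1) in(("top",(80,140,200,250)),("side",(160,250,290,380))):
    c=bot.camera(n); im=c["pixels"][y0:y1,x0:x1]
    cv2.imwrite(f"pics/{n}7.png",cv2.resize(im,None,fx=5,fy=5,interpolation=cv2.INTER_CUBIC))
    m=mask(im,120,150); m=cv2.morphologyEx(m,cv2.MORPH_OPEN,np.ones((2,2)))
    k=np.vstack([q for q in cv2.findContours(m,cv2.RETR_EXTERNAL,cv2.CHAIN_APPROX_NONE)[0] if cv2.contourArea(q)>15])
    (u,v),r=cv2.minEnclosingCircle(k); uv=np.array([u+x0,v+y0]); print(n,uv,r,m.sum()/255)
    rays.append(ray(c,uv))
(p,d),(q,e)=rays
a=np.linalg.lstsq(np.c_[d,-e],q-p,rcond=None)[0]; A,B=p+a[0]*d,q+a[1]*e
print("puck centre approx",(A+B)/2,np.linalg.norm(A-B))
print(bot.state()["time_s"])
E
```

```text
top [128. 187.] 17.262775421142578 451.0
side [219.00359726 314.83093262] 19.318328857421875 533.0
puck centre approx [0.60158186 0.26913303 0.05737658] 0.00014952813149233783
17.2
```

View pics/side7.png

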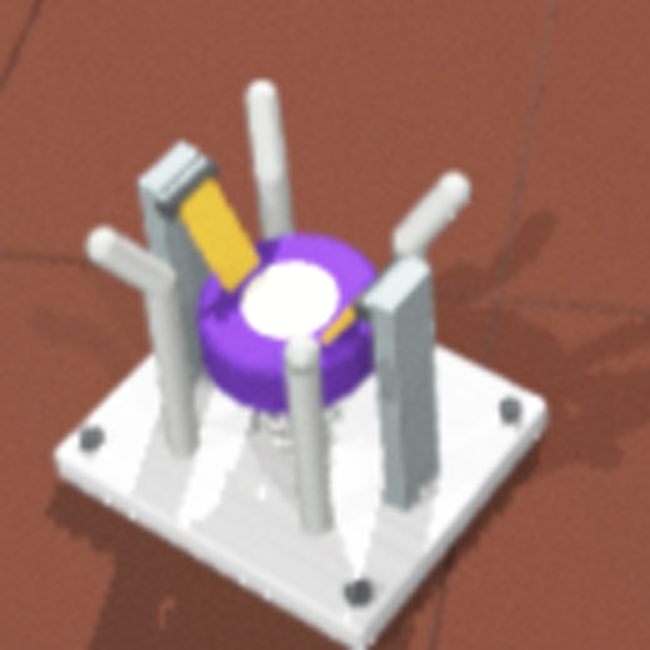

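View pics/top7.png

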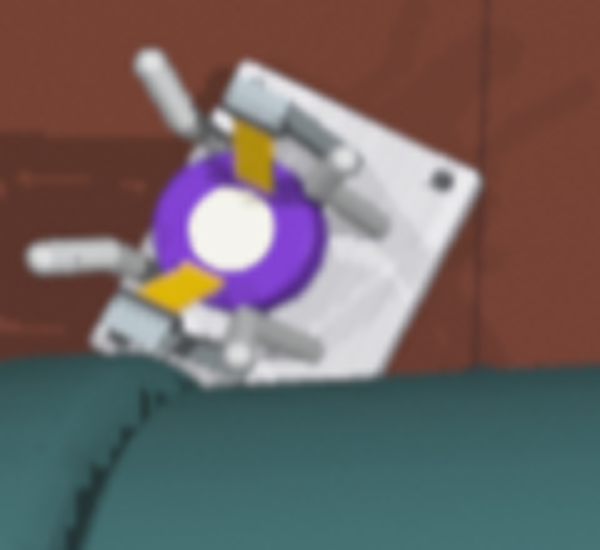

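Both catches sit over the level, centred puck, and its centre triangulates to about 57–60 mm. Robot is clear, so I'm handing in.

```bash
python3 -c "
from rig import bot
print(bot.sign_off(), bot.state()['time_s'])"
```

```text
the job is handed in; nothing more can be done
the job is handed in; nothing more can be done
```

The purple puck is loaded in the magazine under both yellow catches, and I handed the job in at about 17 s of the 38 s allowed. I picked the largest of the three purple discs, lowered it level between the rods and released it. I then pressed it down with nearly closed fingers until its centre was about 51.5 mm up, and backed the arm away.

- **Held:** in the top and side pictures both catches lie over the puck's rim with nothing pressing on it, and it looks level by eye.
- **Position:** two-view triangulation puts its centre at (0.602, 0.269) in plan, about 1 mm from the magazine axis. The height came out at about 57 mm, where 60 mm was expected. The two sight lines agreed to 0.2 mm, but the outline centre I used is only a rough stand-in for the true centre.
- **Press force:** the wrist read only 7 to 8 N at the bottom, slightly under the 8 to 12 N stated. That sensor drifts by 1 to 2 N, and the catches had closed.
- **Other pucks:** the arm never went near the green or orange puck while low. I saw both lying in place after the pick, but I did not measure their positions again at the end.

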